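Empty the cleaned bearing balls from the tilting pot

TASK

The bearing balls in the cleaning machine's tilting pot are wanted in the tray for measuring. Turn the pot's cap until its largest hole lies squarely over the outlet at the pouring lip, tip the pot over so that all three balls roll out into the tray, then swing the pot fully back upright. Leave the tray and the things around the machine where they stand.

Things in the scene. Friction and masses are not known exactly. Their poses are not given: they have to be found in the camera images.
- machine: Bench vibratory cleaner, bolted down: dark base 300 x 184 mm, control housing 100 mm high at its back (x -200 to -117 mm), two grey side cheeks 187 mm high (y 74 to 86 mm either side) carrying a round steel pot, 115 mm wide and 130 deep, on a horizontal pivot along y, 165 mm above the origin. Origin on the bench below the pot's axis; x to the pouring (tray) side, y to the lever's side, z up.
- pot (a joint): Tilt of the pot about its pivot, rad: 0 upright (stop), grows as the pot's top swings over the tray (machine's +x), stop at 2.3. Stiff (0.45 N m): stays where it is left. With the large hole set, all balls are out by about 2.2. Upright, the cap's face is 241 mm and the top of its grip bar 277 mm above the bench.
- tilt_grip (a point): Middle of the black hand grip of the pot's tilt lever: a horizontal round bar, 18 mm thick, 66 mm long along the machine's y, free all round; the lever arm is 35 mm from here towards the pot. 115 mm from the pivot axis, 132 mm along y from the pot's middle. The lever leans pot - 1.15 rad from vertical towards machine +x: so back, grip 212 mm high, when the pot is upright. Needs about 4 N.
- cap (a joint): Turn of the cap (dark steel disc, 120 mm wide, on the pot's lid) about the pot's axis, rad, counter-clockwise from above; 0: largest hole exactly over the outlet; stops at -3 and 3. Starts between 1.0 and 2.5. Stiff (0.1 N m), stays where it is left. The medium hole is over the outlet at 2.53, the smallest at -2.53; elsewhere the outlet is blanked off.
- cap_grip (a point): Point on the cap's axis in its black grip bar, 8 mm below the bar's top, 28 mm above the cap's face (269 mm above the bench when upright). The bar stands across the cap: 12 mm thick (this point's x), 60 mm long (its y), 36 mm tall. It turns with the cap; x points to the largest hole, z up the pot's axis.
- big_hole (a point): Centre of the cap's largest hole (43 mm diameter, 35 mm from the cap's axis) in the cap's face. The other two are 16 and 10 mm across. The balls, 20 mm, pass only the largest.
- outlet (a point): Centre of the outlet in the pot's lid (45 mm wide, 35 mm from the pot's axis, hidden under the cap), given at the level of the cap's face. It lies on the machine's +x (tray) side, by the pouring lip: a flared aluminium spout plate, 50 mm wide, that juts from the lid's rim to 78 mm from the axis, 6 mm higher than the cap's face. Moves with the pot.
- tray: Open steel tray with rubber liner, 180 x 130 mm, walls 38 mm high and 4 mm thick, standing loose under the pot's pouring side between the cheeks. Origin: centre of its underside; x along its length (away from the machine), z up. Inner floor 7 mm up.
- ball1_center (a point): Centre of a steel bearing ball, 20 mm in diameter, 33 g; starts inside the pot.
- ball2_center (a point): Centre of the second such ball.
- ball3_center (a point): Centre of the third such ball.
- caliper: Digital caliper lying loose in front of the machine on the lever side, 200 mm long, 18 mm high. Origin: middle of its underside.
- ring_gauge: Loose steel ring gauge, 90 mm outside, 52 mm inside, 30 mm high, lying beside the tray. Origin: centre of its underside.
- gauge_case: Flat wooden gauge-block case, 90 x 160 x 40 mm, lying loose to the left, beyond the tray. Origin: centre of its underside.
- solvent_bottle: White plastic bottle, 64 mm in diameter, 165 mm high, standing loose behind the control housing. Origin: centre of its foot.

How it is judged (in metres and radians):
On the way, in this order (a step that is already met when the one before it is completed fails the run):
1. with the pot upright, the largest hole lies over the outlet (distance between big_hole and outlet below 0.005 m and value of joint pot below 0.1 rad), for 0.3 s.
2. the pot is tipped over and all three balls are in the tray (value of joint pot above 1.6 rad and x of ball1_center in the frame of tray between -0.086 and 0.086 m and y of ball1_center in the frame of tray between -0.061 and 0.061 m and z of each of ball1_center, ball2_center, ball3_center in the frame of tray below 0.03 m and x of ball2_center in the frame of tray between -0.086 and 0.086 m and y of ball2_center in the frame of tray between -0.061 and 0.061 m and x of ball3_center in the frame of tray between -0.086 and 0.086 m and y of ball3_center in the frame of tray between -0.061 and 0.061 m), for 0.2 s.
At the end, for the whole second after the job is handed in: All three balls lie at rest (below 0.05 m/s) on the floor of the level tray (tilt below 0.05 rad), and the pot is back upright (tilt below 0.1 rad). On the way the largest hole was set over the outlet (within 5 mm) with the pot upright, and the balls came out of the tipped pot (value of joint pot below 0.1 rad and x of ball1_center in the frame of tray between -0.086 and 0.086 m and y of ball1_center in the frame of tray between -0.061 and 0.061 m and z of each of ball1_center, ball2_center, ball3_center in the frame of tray below 0.03 m and x of ball2_center in the frame of tray between -0.086 and 0.086 m and y of ball2_center in the frame of tray between -0.061 and 0.061 m and x of ball3_center in the frame of tray between -0.086 and 0.086 m and y of ball3_center in the frame of tray between -0.061 and 0.061 m and linear speed of each of ball1, ball2, ball3 below 0.05 m/s and angle between tray's own z axis and vertical below 0.05 rad); the robot touches nothing.
It fails at once if the tray is pushed aside (more than 30 mm) (distance of tray from where it was at the start of the episode above 0.03 m).
It fails at once if the caliper is pushed aside (more than 30 mm) (distance of caliper from where it was at the start of the episode above 0.03 m).
It fails at once if the ring gauge is pushed aside (more than 30 mm) (distance of ring_gauge from where it was at the start of the episode above 0.03 m).
It fails at once if the bottle is pushed aside (more than 30 mm) (distance of solvent_bottle from where it was at the start of the episode above 0.03 m).
It fails at once if the gauge case is pushed aside (more than 30 mm) (distance of gauge_case from where it was at the start of the episode above 0.03 m).
It also fails if it takes over 72 s, if anything falls off the work surface, if the arm or the gripper's body presses on something with over 40 N, if the wrist force passes 120 N, or if a joint passes its speed limit or range.

ROBOT

A 6-joint arm with a two-finger parallel gripper is mounted at the origin on the work surface. World frame = base frame: x ahead of the robot, y to its left, z up, the work surface at z = 0. Lengths are in m, angles in degrees, forces in N, time in s.
With the tool pointing down it reaches from about 0.4 to 0.825 m from the base axis. Payload 7 kg.
Tool frame: the origin (TCP) lies midway between the tips of the shut fingers; the grasp point (between the pads) lies 19 mm behind it (ctrl.hold_point_z is the distance from the TCP to the grasp point, in m); z points along the fingers, y is the line along which they close (so a half turn about z gives the same grasp; the last joint's range is limited). The gripper opens to 88 mm and grips with 3 to 60 N. Pads are 19 mm wide; open, the fingers measure 130 mm over their backs; the gripper's body (78 mm by 193 mm) begins 47 mm behind the grasp point.
Start: joints at [92.367, 20.546, 0.682, 0, -70.136, -16.507], TCP at [0.165, 0.655, 0.227] pointing down, gripper open.
Joint ranges: [-176.03, 176.03], [-82.01, 121.73], [-58.28, 71.71], [-173.87, 95.51], [-174.79, -0.11], [-173.66, 173.66]. Speed limits (degrees/s): [136.94, 136.94, 172.46, 180, 180, 180].

INTERFACE

Orientations are given as [roll, pitch, yaw] about the fixed x, y, z axes, in that order (R = Rz(yaw) Ry(pitch) Rx(roll)).
In Python, from plant import ctrl gives the robot as it stands.
- The arm moves only by the tool apply_moves, never from a script. Its argument "deltas" is a list of rows, each an object with "fingers": the finger opening in mm, from 0 to 87.6; "delta_pos": the shift along the tool's x, y, z in mm, a list of three; "angular": the turn, a rotation vector about the tool's x, y, z in degrees, a list of three. A call has 1 to 10 rows; each row is the pose to reach, as a shift and turn from the pose commanded when the call began, along the tool's axes at that moment; what a row does not reach only later rows make up. A row lasts 1/10 s, in which the tool goes at most 50 mm and 8.59 degrees, less where a joint would pass 70% of its speed; a pose out of reach is approached as far as the arm can. A call with a gripper value outside its range is refused whole. The fingers move at their own pace and stop on an object; the grip force is fixed at half the most. Time passes only in rows, so rows that repeat a pose let the fingers close. It gives the time, the measured TCP pose, the force, the opening and the grip force at its end, in the units of the state.
- ctrl.get_obs(): the state, without advancing time (a new reading comes with each control period).
- ctrl.snapshot(name): name is "scene" or "top" or "wrist"; returns the picture (480x640x3 uint8, red, green, blue); there is no depth.
- ctrl.camera_params(name): a dict with "fx", "fy", "cx", "cy" (pixels), "cam_to_world" (4x4, takes a point from camera to world coordinates); the wrist camera has in their place "mount" (4x4, takes a point from camera to tool coordinates, whose origin is the TCP and whose axes are the flange's). Camera axes: x right, y up, looking along -z (the intrinsics and any distortion apply to the point x, -y, -z); pixel columns grow to the right and rows downward; lengths in m; the calibration is good to about 2 mm. A picture is of the moment at which its call begins: read the wrist's pose just before it. camera_params takes no time and is no camera call.
- ctrl.close_job(): hands the job in; it is judged then, once.
The state is a dict: "clock": time; "joint_pos": joint angles; "qvel": joint speeds; "tau": joint torques, N m; "tool_pos": TCP position; "orientation": TCP orientation; "force": force on the tool from outside, world axes, zero at the start; "moment": the same for the moment, N m; "opening": finger opening in m; "gripper_force": force on a finger pad.
Only numpy, scipy, OpenCV 4.12 (cv2) and the standard library are available. Lean on these libraries where they do the work, as an engineer would, in place of code of your own. Each camera call takes 0.05 s, during which the arm holds its last target. There are 200 camera calls.

## Working session

There is one attempt and no reset: what is moved stays moved. The work goes in short steps, Python scripts to look and compute and a tool call to move; the robot and the scene stay as the last step left them, time stands still between calls to the robot, and variables do not carry over. Pictures are saved under pics/ and viewed, at most 10 in all, crops included, and the job is handed in when it is done.

Besides the shell and the picture viewer there is one more tool, called after "Request:" as name([rows], argument=value, ...), one row to a line, values as JSON. apply_moves: Moves the arm, as the interface text tells. Its arguments: {"type":"object","properties":{"deltas":{"type":"array"}},"required":["deltas"]}

```bash
mkdir -p pics; ls; python3 - <<'E'
from plant import ctrl
import cv2
o=ctrl.get_obs();print(o)
for n in ["scene","top","wrist"]:
    p=ctrl.camera_params(n);print(n,p)
    cv2.imwrite(f"pics/{n}0.png",ctrl.snapshot(n)[:,:,::-1])
E
```

```text
pics
{'clock': 0.0, 'joint_pos': array([ 9.23663630e+01,  2.05910007e+01,  6.34371330e-01, -2.02461489e-02,
       -7.01361576e+01, -1.65067463e+01]), 'qvel': array([ 0.02177903,  0.07726283,  0.05450016, -0.0428174 , -0.02713591,
        0.03440863]), 'tau': array([ 1.60283129e-03, -5.82723749e+01,  2.93043405e+01,  6.99700847e+00,
        7.07450919e-03, -1.53832971e-04]), 'tool_pos': array([0.16480902, 0.65406812, 0.22563174]), 'orientation': array([ 1.79905629e+02, -8.11760566e-03, -1.41472714e+01]), 'force': array([ 0.28388947,  0.81755419, -0.71426108]), 'moment': array([-0.00913243,  0.01952756,  0.02232666]), 'gripper_force': 0.0, 'opening': 0.0874146778998581}
scene {'fx': 499.4314491466531, 'fy': 499.4314491466531, 'cx': 324.1420751072674, 'cy': 233.93518880858488, 'cam_to_world': array([[ 0.08175143, -0.70599822,  0.70347937,  1.34534444],
       [ 0.9966474 ,  0.06022255, -0.05538235,  0.03568035],
       [-0.00326548,  0.70564847,  0.70855457,  0.94465633],
       [ 0.        ,  0.        ,  0.        ,  1.        ]])}
top {'fx': 483.1671505624831, 'fy': 483.1671505624831, 'cx': 321.4464737441394, 'cy': 236.8342832498533, 'cam_to_world': array([[ 0.0229733 ,  0.97889933, -0.20304759,  0.30796257],
       [-0.99971659,  0.02376216,  0.00144778,  0.10420925],
       [ 0.00624208,  0.20295679,  0.9791678 ,  1.30798529],
       [ 0.        ,  0.        ,  0.        ,  1.        ]])}
wrist {'fx': 416.4640203695986, 'fy': 416.4640203695986, 'cx': 310.4090922654732, 'cy': 234.13801441721353, 'mount': array([[ 8.21140839e-04,  9.60392675e-01,  2.78648946e-01,
         7.57783816e-02],
       [ 9.99999662e-01, -7.97782130e-04, -1.97224673e-04,
        -1.48418326e-03],
       [ 3.28880190e-05,  2.78649014e-01, -9.60393006e-01,
        -1.56493129e-01],
       [ 0.00000000e+00,  0.00000000e+00,  0.00000000e+00,
         1.00000000e+00]])}
```

View pics/scene0.png

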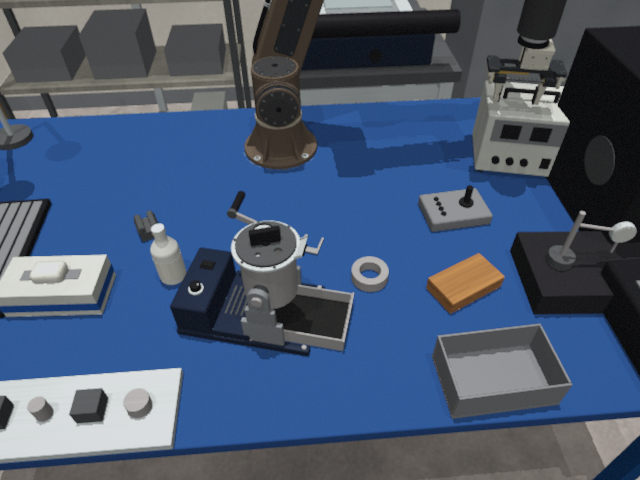

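View pics/top0.png

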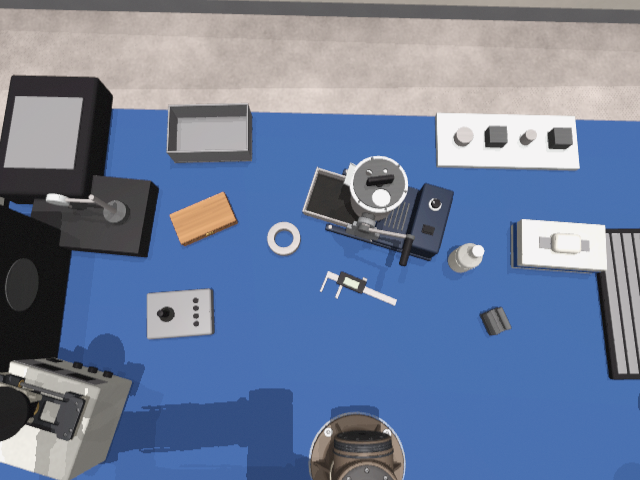

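The top view shows the machine at about (380,200), with the tray to the left (world +y) and the lever grip near (406,250), towards the robot. The largest hole is the white disc at about (381,198). I'll enlarge both views.

```bash
python3 - <<'E'
import cv2,numpy as np
a=cv2.imread("pics/top0.png")[140:275,295:460]; b=cv2.imread("pics/scene0.png")[180:355,165:365]
a=cv2.resize(a,None,fx=4,fy=4,interpolation=cv2.INTER_CUBIC);b=cv2.resize(b,None,fx=3,fy=3,interpolation=cv2.INTER_CUBIC)
cv2.imwrite("pics/ta.png",a);cv2.imwrite("pics/sb.png",b)
E
```

```text
(no output)
```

View pics/ta.png

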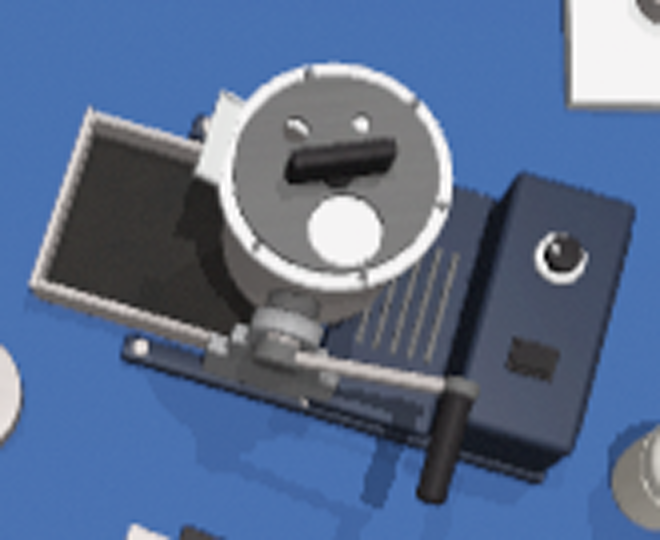

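View pics/sb.png

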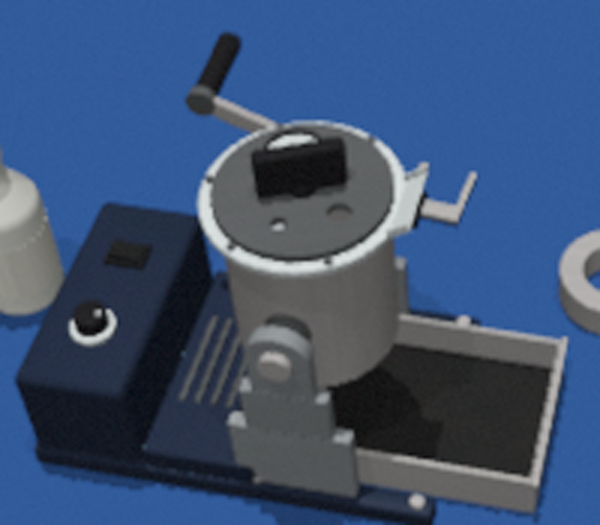

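The crops show three things. The cap's white hole is at about (345,230) and the bar runs from (290,160) to (395,150). The lever grip runs from (460,395) to (432,500). The lip points left, towards the tray. Next I'll compute positions.

```bash
cat > h.py <<'E'
import numpy as np,cv2
from plant import ctrl
from scipy.spatial.transform import Rotation as R
def ray(n,uv,T=None):
    p=ctrl.camera_params(n); T=p["cam_to_world"] if T is None else T
    d=T[:3,:3]@np.array([(uv[0]-p["cx"])/p["fx"],-(uv[1]-p["cy"])/p["fy"],-1]); return T[:3,3],d
def onz(n,uv,z,T=None):
    o,d=ray(n,uv,T); return o+d*(z-o[2])/d[2]
def tri(r1,r2):
    (o1,d1),(o2,d2)=r1,r2
    s=np.linalg.lstsq(np.c_[d1,-d2],o2-o1,rcond=None)[0]
    a,b=o1+s[0]*d1,o2+s[1]*d2; return (a+b)/2,np.linalg.norm(a-b)
def wristT():
    o=ctrl.get_obs();T=np.eye(4);T[:3,:3]=R.from_euler('xyz',o["orientation"],degrees=True).as_matrix();T[:3,3]=o["tool_pos"]
    return T@ctrl.camera_params("wrist")["mount"]
E
python3 - <<'E'
from h import *
t=lambda u,v:np.array([295+(u+.5)/4-.5,140+(v+.5)/4-.5]); s=lambda u,v:np.array([165+(u+.5)/3-.5,180+(v+.5)/3-.5])
im=cv2.imread("pics/top0.png"); hsv=cv2.cvtColor(im,cv2.COLOR_BGR2HSV)
m=((hsv[...,1]<60)&(hsv[...,2]>60)&(hsv[...,2]<150)).astype(np.uint8)
m[:150]=0;m[215:]=0;m[:,:345]=0;m[:,412:]=0
m=cv2.morphologyEx(m,cv2.MORPH_OPEN,np.ones((3,3)))
c=max(cv2.findContours(m,0,2)[0],key=cv2.contourArea);e=cv2.fitEllipse(cv2.convexHull(c));print("cap ell",e)
C=onz("top",e[0],.241);print("cap",C)
w=((hsv[...,1]<40)&(hsv[...,2]>190)).astype(np.uint8)
n,l,st,ce=cv2.connectedComponentsWithStats(w[185:212,370:393]);print(st,ce)
print("hole",onz("top",t(345,230),.235))
p=np.array([onz("top",t(*q),.277) for q in [(290,158),(392,146)]]);print("bar",p,p.mean(0))
a,b=[onz("top",t(*q),.212) for q in [(460,390),(432,495)]];print("grip",a,b,(a+b)/2,np.linalg.norm(a-b))
print("grip tri",tri(ray("top",t(460,390)),ray("scene",s(203,97))),tri(ray("top",t(433,495)),ray("scene",s(229,42))))
a,b=[onz("top",t(*q),.012) for q in [(125,350),(540,480)]];d=a-b;print("base",a,b,np.linalg.norm(d),np.degrees(np.arctan2(d[1],d[0])))
a,b=[onz("top",t(*q),.1) for q in [(522,175),(635,210)]];print("housing",a,b,np.linalg.norm(a-b))
a,b,c=[onz("top",t(*q),.038) for q in [(92,110),(32,288),(205,340)]];print("tray",a,b,np.linalg.norm(a-b)); d=b-c;print(np.degrees(np.arctan2(d[1],d[0])))
d=a-b;print(np.degrees(np.arctan2(d[1],d[0]))+90)
E
```

```text
cap ell ((378.4591369628906, 183.14852905273438), (49.157962799072266, 51.33687973022461), 92.57831573486328)
cap [ 0.65904696 -0.0261354   0.241     ]
[[  0   0  23  27 297]
 [  2   4  18  18 250]
 [ 17  20   6   6  23]
 [  0  22  16   5  51]] [[11.26599327 10.7037037 ]
 [10.736      12.456     ]
 [19.52173913 22.73913043]
 [ 6.90196078 24.64705882]]
hole [ 0.62741311 -0.03241629  0.235     ]
bar [[ 0.65597435  0.00360735  0.277     ]
 [ 0.66444414 -0.05349538  0.277     ]] [ 0.66020924 -0.02494402  0.277     ]
grip [ 0.53950841 -0.10185738  0.212     ] [ 0.47761793 -0.08492589  0.212     ] [ 0.50856317 -0.09339164  0.212     ] 0.06416468211751014
grip tri (array([ 0.53858824, -0.10004943,  0.21618139]), np.float64(0.0020083607955101957)) (array([ 0.47721478, -0.08393472,  0.21456216]), np.float64(0.0022099476302310395))
base [0.60427381 0.09074035 0.012     ] [ 0.52062587 -0.19296269  0.012     ] 0.29577760782967005 73.57219969164035
housing [ 0.70787869 -0.16553921  0.1       ] [ 0.68585267 -0.23880195  0.1       ] 0.07650211796090715
tray [0.76799225 0.11742802 0.038     ] [0.63990637 0.15498569 0.038     ] 0.1334787277866477
74.1976895415418
73.6576692131157
```

```bash
cat >> h.py <<'E'
def go(P,rpy,o=None):
    o=o or ctrl.get_obs();Rt=R.from_euler('xyz',o["orientation"],degrees=True)
    print("dpos",np.round(Rt.inv().apply(np.array(P)-o["tool_pos"])*1000,1),"rot",np.round((Rt.inv()*R.from_euler('xyz',rpy,degrees=True)).as_rotvec(degrees=True),1))
E
python3 -c "
from h import *
go([.66,-.026,.36],[180,0,-81.6])"
```

```text
dpos [ 646.4  538.7 -133.4] rot [ 0.1 -0.1 67.5]
```

Request:
apply_moves([
  {"fingers": 87,"delta_pos": [10,8,-45],"angular": [0,0,8]},
  {"fingers": 87,"delta_pos": [35,28,-90],"angular": [0,0,16]},
  {"fingers": 87,"delta_pos": [65,54,-125],"angular": [0,0,24]},
  {"fingers": 87,"delta_pos": [100,83,-133],"angular": [0,0,32]},
  {"fingers": 87,"delta_pos": [135,112,-133],"angular": [0,0,40]},
  {"fingers": 87,"delta_pos": [170,142,-133],"angular": [0,0,48]},
  {"fingers": 87,"delta_pos": [205,171,-133],"angular": [0,0,56]},
  {"fingers": 87,"delta_pos": [240,200,-133],"angular": [0,0,64]},
  {"fingers": 87,"delta_pos": [275,229,-133],"angular": [0,0,67.5]},
  {"fingers": 87,"delta_pos": [310,258,-133],"angular": [0,0,67.5]},
])

```text
clock: 1.15
tool_pos: [0.4031, 0.3268, 0.3596]
orientation: [-180.0, 0.0, -81.8]
force: [0.2, 0.6, -0.5]
opening: 0.0872
gripper_force: 0.0
```

```bash
python3 -c "
from h import *
go([.66,-.026,.36],[180,0,-81.6])"
```

```text
dpos [ 386.1 -203.6   -0.4] rot [-0.   0.  -0.2]
```

Request:
apply_moves([
  {"fingers": 60,"delta_pos": [386,-203,0],"angular": [0,0,0]},
  {"fingers": 60,"delta_pos": [386,-203,0],"angular": [0,0,0]},
  {"fingers": 60,"delta_pos": [386,-203,0],"angular": [0,0,0]},
  {"fingers": 60,"delta_pos": [386,-203,0],"angular": [0,0,0]},
  {"fingers": 60,"delta_pos": [386,-203,0],"angular": [0,0,0]},
  {"fingers": 60,"delta_pos": [386,-203,0],"angular": [0,0,0]},
  {"fingers": 60,"delta_pos": [386,-203,0],"angular": [0,0,0]},
  {"fingers": 60,"delta_pos": [386,-203,0],"angular": [0,0,0]},
  {"fingers": 60,"delta_pos": [386,-203,0],"angular": [0,0,0]},
  {"fingers": 60,"delta_pos": [386,-203,0],"angular": [0,0,0]},
])

```text
clock: 2.15
tool_pos: [0.661, -0.0275, 0.3573]
orientation: [179.8, -0.0, -81.9]
force: [-0.3, 0.2, -0.5]
opening: 0.0603
gripper_force: 0.0
```

Request:
apply_moves([
  {"fingers": 60,"delta_pos": [0,0,0],"angular": [0,0,0]},
  {"fingers": 60,"delta_pos": [0,0,0],"angular": [0,0,0]},
])

```text
clock: 2.35
tool_pos: [0.6591, -0.0233, 0.3595]
orientation: [180.0, 0.0, -81.6]
force: [-0.5, 0.4, 0.1]
opening: 0.0599
gripper_force: 0.0
```

```bash
python3 - <<'E'
from h import *
o=ctrl.get_obs();print(o["tool_pos"],o["orientation"],o["joint_pos"])
T=wristT();np.save("T1.npy",T);cv2.imwrite("pics/w1.png",ctrl.snapshot("wrist")[:,:,::-1])
E
```

```text
[ 0.65908818 -0.02330719  0.35948517] [ 1.79985872e+02  7.83569204e-03 -8.16218439e+01] [ 1.48765162e+01  1.63259414e+01  1.15517699e+01 -9.41674901e-03
 -8.52389788e+01 -6.49757648e+00]
```

View pics/w1.png

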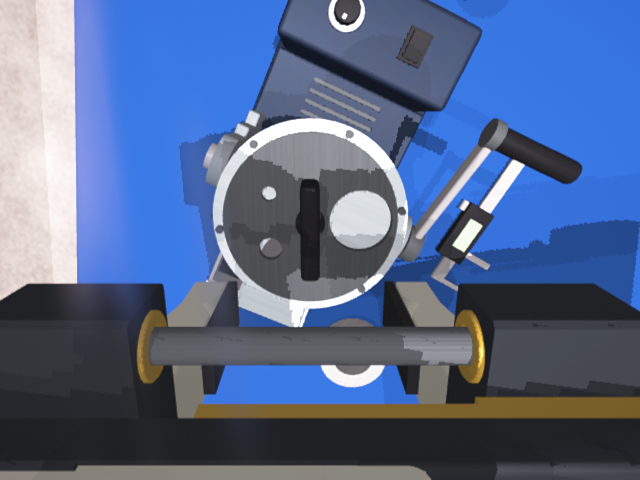

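The wrist view shows the cap centred near (312,213), the big hole at (360,219), the bar vertical at x≈310, the spout at (275,305) and the lever grip from (495,133) to (575,172).

```bash
python3 - <<'E'
from h import *
T=np.load("T1.npy");im=cv2.imread("pics/w1.png");h=cv2.cvtColor(im,cv2.COLOR_BGR2HSV)
W=lambda q,z:onz("wrist",q,z,T)
m=((h[...,1]<60)&(h[...,2]>150)).astype(np.uint8);m[:,:200]=0;m[:110]=0;m[300:]=0;m[:,415:]=0
hole=np.zeros_like(m);hole[180:260,325:395]=m[180:260,325:395]
eh=cv2.fitEllipse(max(cv2.findContours(hole,0,2)[0],key=cv2.contourArea));print("hole",eh)
k=((h[...,2]<45)).astype(np.uint8);k[:170]=0;k[292:]=0;k[:,:290]=0;k[:,:]*=1;k[:,332:]=0
c=max(cv2.findContours(k,0,2)[0],key=cv2.contourArea);x=cv2.boundingRect(c);print("bar box",x,cv2.minAreaRect(c))
cap=((h[...,1]<70)&(h[...,2]>50)&(h[...,2]<150)).astype(np.uint8);cap[:125]=0;cap[303:]=0;cap[:,:218]=0;cap[:,404:]=0
cap=cv2.morphologyEx(cap,cv2.MORPH_OPEN,np.ones((5,5)))
ec=cv2.fitEllipse(cv2.convexHull(max(cv2.findContours(cap,0,2)[0],key=cv2.contourArea)));print("cap",ec)
H=W(eh[0],.238);C=W(ec[0],.241);print("H",H,"C",C,np.linalg.norm(H-C)); d=H-C;print(np.degrees(np.arctan2(d[1],d[0])))
r=[W(q,.277) for q in [(310,180),(310.5,280)]];d=r[0]-r[1];print("bar",r,np.mean(r,0),np.linalg.norm(d),np.degrees(np.arctan2(d[1],d[0])))
a,b=W((497,131),.212),W((574,170),.212);d=b-a;print("grip",a,b,(a+b)/2,np.linalg.norm(d),np.degrees(np.arctan2(d[1],d[0]))-90)
# lip corners at z .247
a,b=W((238,301),.247),W((300,326),.247);print("lip",a,b,np.linalg.norm(a-b),(a+b)/2-C)
E
```

```text
hole ((359.9565124511719, 218.99940490722656), (56.52503204345703, 60.800575256347656), 65.1084976196289)
bar box (296, 180, 29, 100) ((310.0, 229.5), (99.0, 28.0), 90.0)
cap ((310.02203369140625, 218.71484375), (163.0715789794922, 180.57713317871094), 93.60897827148438)
H [ 0.62695863 -0.03235459  0.238     ] C [ 0.66106688 -0.02826273  0.241     ] 0.03448356359080246
-173.1590981176575
bar [array([ 0.66570741, -0.05993762,  0.277     ]), array([0.65634141, 0.00130489, 0.277     ])] [ 0.66102441 -0.02931637  0.277     ] 0.06195456287586161 -81.30495801722056
grip [ 0.53830896 -0.10386595  0.212     ] [ 0.47548297 -0.08531913  0.212     ] [ 0.50689597 -0.09459254  0.212     ] 0.06550641035271405 73.5529072270752
lip [0.70280077 0.03688409 0.247     ] [0.65678274 0.04989981 0.247     ] 0.04782329865363963 [0.01872487 0.07165468 0.006     ]
```

Request:
apply_moves([
  {"fingers": 60,"delta_pos": [5.4,-1,35],"angular": [0,0,0]},
  {"fingers": 60,"delta_pos": [5.4,-1,70],"angular": [0,0,0]},
  {"fingers": 60,"delta_pos": [5.4,-1,95],"angular": [0,0,0]},
  {"fingers": 60,"delta_pos": [5.4,-1,107],"angular": [0,0,0]},
  {"fingers": 60,"delta_pos": [5.4,-1,107],"angular": [0,0,0]},
  {"fingers": 60,"delta_pos": [5.4,-1,107],"angular": [0,0,0]},
])

```text
clock: 3.0
tool_pos: [0.6618, -0.0285, 0.2543]
orientation: [-179.9, -0.0, -81.6]
force: [-0.9, 0.2, 0.8]
opening: 0.0599
gripper_force: 0.0
```

Request:
apply_moves([
  {"fingers": 40,"delta_pos": [0,0,0],"angular": [0,0,0]},
  {"fingers": 20,"delta_pos": [0,0,0],"angular": [0,0,0]},
  {"fingers": 5,"delta_pos": [0,0,0],"angular": [0,0,0]},
  {"fingers": 5,"delta_pos": [0,0,0],"angular": [0,0,0]},
  {"fingers": 5,"delta_pos": [0,0,0],"angular": [0,0,0]},
  {"fingers": 5,"delta_pos": [0,0,0],"angular": [0,0,0]},
])

```text
clock: 3.6
tool_pos: [0.6612, -0.029, 0.2526]
orientation: [180.0, 0.0, -81.6]
force: [1.0, -0.8, 0.3]
opening: 0.0177
gripper_force: 0.0
```

Request:
apply_moves([
  {"fingers": 5,"delta_pos": [0,0,0],"angular": [0,0,0]},
  {"fingers": 5,"delta_pos": [0,0,0],"angular": [0,0,0]},
  {"fingers": 5,"delta_pos": [0,0,0],"angular": [0,0,0]},
  {"fingers": 5,"delta_pos": [0,0,0],"angular": [0,0,3]},
  {"fingers": 5,"delta_pos": [0,0,0],"angular": [0,0,8]},
  {"fingers": 5,"delta_pos": [0,0,0],"angular": [0,0,14]},
  {"fingers": 5,"delta_pos": [0,0,0],"angular": [0,0,20]},
])

```text
clock: 4.3
tool_pos: [0.6599, -0.0291, 0.2525]
orientation: [179.9, -0.0, -101.9]
force: [-8.7, -0.1, 4.6]
opening: 0.0119
gripper_force: 30.0
```

Request:
apply_moves([
  {"fingers": 5,"delta_pos": [0,0,0],"angular": [0,0,6]},
  {"fingers": 5,"delta_pos": [0,0,0],"angular": [0,0,12]},
  {"fingers": 5,"delta_pos": [0,0,0],"angular": [0,0,18]},
  {"fingers": 5,"delta_pos": [0,0,0],"angular": [0,0,24]},
  {"fingers": 5,"delta_pos": [0,0,0],"angular": [0,0,30]},
  {"fingers": 5,"delta_pos": [0,0,0],"angular": [0,0,36]},
  {"fingers": 5,"delta_pos": [0,0,0],"angular": [0,0,42]},
  {"fingers": 5,"delta_pos": [0,0,0],"angular": [0,0,48]},
  {"fingers": 5,"delta_pos": [0,0,0],"angular": [0,0,54]},
  {"fingers": 5,"delta_pos": [0,0,0],"angular": [0,0,60]},
])

```text
clock: 5.3
tool_pos: [0.6585, -0.0279, 0.2525]
orientation: [179.8, -0.2, -161.9]
force: [-15.1, 7.2, 7.4]
opening: 0.0122
gripper_force: 30.0
```

Request:
apply_moves([
  {"fingers": 5,"delta_pos": [0,0,0],"angular": [0,0,7]},
  {"fingers": 5,"delta_pos": [0,0,0],"angular": [0,0,14]},
  {"fingers": 5,"delta_pos": [0,0,0],"angular": [0,0,20]},
  {"fingers": 5,"delta_pos": [0,0,0],"angular": [0,0,26]},
  {"fingers": 5,"delta_pos": [0,0,0],"angular": [0,0,31]},
  {"fingers": 5,"delta_pos": [0,0,0],"angular": [0,0,34.5]},
  {"fingers": 5,"delta_pos": [0,0,0],"angular": [0,0,34.5]},
  {"fingers": 5,"delta_pos": [0,0,0],"angular": [0,0,34.5]},
  {"fingers": 5,"delta_pos": [0,0,0],"angular": [0,0,34.5]},
])

```text
clock: 6.2
tool_pos: [0.6585, -0.0268, 0.2524]
orientation: [179.9, -0.3, 163.9]
force: [-15.1, 10.2, 7.8]
opening: 0.0116
gripper_force: 30.0
```

Request:
apply_moves([
  {"fingers": 15,"delta_pos": [0,0,0],"angular": [0,0,0]},
  {"fingers": 30,"delta_pos": [0,0,0],"angular": [0,0,0]},
  {"fingers": 40,"delta_pos": [0,0,0],"angular": [0,0,0]},
  {"fingers": 50,"delta_pos": [0,0,-10],"angular": [0,0,0]},
  {"fingers": 60,"delta_pos": [0,0,-40],"angular": [0,0,0]},
  {"fingers": 60,"delta_pos": [0,0,-75],"angular": [0,0,0]},
  {"fingers": 60,"delta_pos": [0,0,-107],"angular": [0,0,0]},
  {"fingers": 60,"delta_pos": [0,0,-107],"angular": [0,0,0]},
  {"fingers": 60,"delta_pos": [0,0,-107],"angular": [0,0,0]},
])

```text
clock: 7.1
tool_pos: [0.6616, -0.0291, 0.361]
orientation: [179.9, 0.1, 163.8]
force: [0.1, 0.1, -0.0]
opening: 0.0597
gripper_force: 0.0
```

```bash
python3 - <<'E'
from h import *
o=ctrl.get_obs();print(o["tool_pos"],o["orientation"],o["joint_pos"])
T=wristT();np.save("T2.npy",T);cv2.imwrite("pics/w2.png",ctrl.snapshot("wrist")[:,:,::-1])
E
```

```text
[ 0.66164257 -0.02909513  0.36099594] [1.79927230e+02 1.25508438e-01 1.63837403e+02] [ 1.43169516e+01  1.64926478e+01  1.19626858e+01  9.51265383e-04
 -8.53249626e+01 -1.20479545e+02]
```

View pics/w2.png

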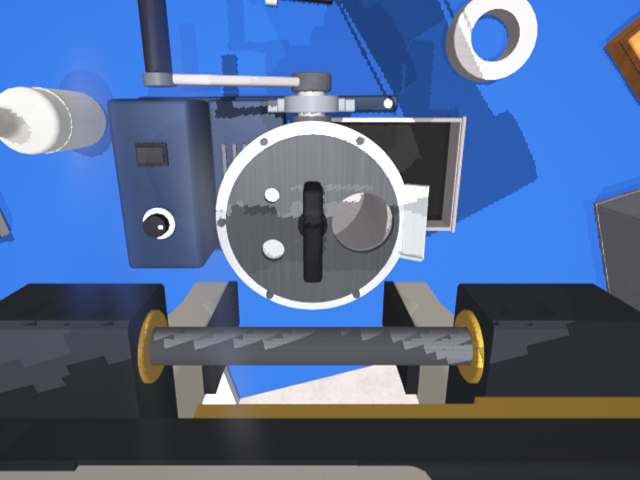

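The largest hole at (362,220) now lies on the line from the cap's centre (312,218) to the lip at (412,222), so the cap is set. The lever grip is next.

```bash
python3 - <<'E'
from h import *
go([.501,-.092,.30],[180,0,163.8])
for t in np.r_[0:2.31:.1]:
    f=t-1.15;print("%.2f"%t,np.round([115*(np.sin(f)+np.sin(1.15)),-115*(np.cos(f)-np.cos(1.15))],1))
E
```

```text
dpos [ 136.3 -105.1   59.6] rot [0. 0. 0.]
0.00 [ 0. -0.]
0.10 [  5.2 -10.2]
0.20 [ 11.4 -19.9]
0.30 [ 18.6 -28.9]
0.40 [ 26.6 -37.2]
0.50 [ 35.4 -44.6]
0.60 [ 44.9 -51.1]
0.70 [ 54.9 -56.6]
0.80 [ 65.5 -61.1]
0.90 [ 76.5 -64.4]
1.00 [ 87.8 -66.7]
1.10 [ 99.2 -67.9]
1.20 [110.7 -67.9]
1.30 [122.2 -66.7]
1.40 [133.4 -64.4]
1.50 [144.4 -61.1]
1.60 [155.  -56.6]
1.70 [165.1 -51.1]
1.80 [174.6 -44.6]
1.90 [183.4 -37.2]
2.00 [191.4 -28.9]
2.10 [198.5 -19.9]
2.20 [204.7 -10.2]
2.30 [209.9   0. ]
```

Request:
apply_moves([
  {"fingers": 70,"delta_pos": [40,-30,0],"angular": [0,0,0]},
  {"fingers": 70,"delta_pos": [75,-58,0],"angular": [0,0,0]},
  {"fingers": 70,"delta_pos": [110,-85,10],"angular": [0,0,0]},
  {"fingers": 70,"delta_pos": [136,-105,30],"angular": [0,0,0]},
  {"fingers": 70,"delta_pos": [136,-105,60],"angular": [0,0,0]},
  {"fingers": 70,"delta_pos": [136,-105,60],"angular": [0,0,0]},
  {"fingers": 70,"delta_pos": [136,-105,60],"angular": [0,0,0]},
])

```text
clock: 7.85
tool_pos: [0.5014, -0.0922, 0.2996]
orientation: [-179.9, -0.1, 163.9]
force: [-0.8, 0.9, 0.7]
opening: 0.0701
gripper_force: 0.0
```

```bash
python3 - <<'E'
from h import *
o=ctrl.get_obs();go([.501,-.092,.193],[180,0,163.8],o)
T=wristT();np.save("T3.npy",T);cv2.imwrite("pics/w3.png",ctrl.snapshot("wrist")[:,:,::-1])
E
```

```text
dpos [  0.4   0.2 106.6] rot [-0.1 -0.1  0.1]
```

View pics/w3.png

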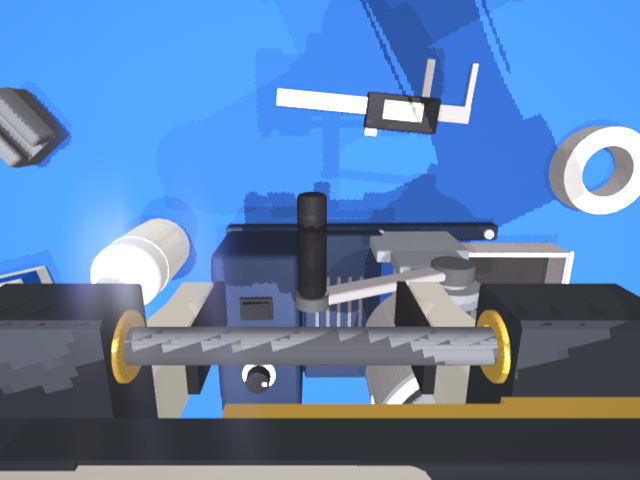

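The grip bar at x≈312, rows 195–300, is centred between the fingers. I'll descend and close.

Request:
apply_moves([
  {"fingers": 70,"delta_pos": [0,0,35],"angular": [0,0,0]},
  {"fingers": 70,"delta_pos": [0,0,70],"angular": [0,0,0]},
  {"fingers": 60,"delta_pos": [0,0,95],"angular": [0,0,0]},
  {"fingers": 45,"delta_pos": [0,0,106],"angular": [0,0,0]},
  {"fingers": 30,"delta_pos": [0,0,106],"angular": [0,0,0]},
  {"fingers": 12,"delta_pos": [0,0,106],"angular": [0,0,0]},
  {"fingers": 12,"delta_pos": [0,0,106],"angular": [0,0,0]},
  {"fingers": 12,"delta_pos": [0,0,106],"angular": [0,0,0]},
  {"fingers": 12,"delta_pos": [0,0,106],"angular": [0,0,0]},
  {"fingers": 12,"delta_pos": [0,0,106],"angular": [0,0,0]},
])

```text
clock: 8.9
tool_pos: [0.5019, -0.0917, 0.1943]
orientation: [179.9, 0.1, 163.9]
force: [-0.6, 3.0, 3.5]
opening: 0.0171
gripper_force: 30.0
```

Request:
apply_moves([
  {"fingers": 12,"delta_pos": [0,0,0],"angular": [0,0,0]},
  {"fingers": 12,"delta_pos": [0,0,0],"angular": [0,0,0]},
  {"fingers": 12,"delta_pos": [0,0,0],"angular": [0,0,0]},
])

```text
clock: 9.2
tool_pos: [0.5018, -0.0917, 0.1943]
orientation: [180.0, 0.1, 163.9]
force: [-0.7, 4.0, 6.3]
opening: 0.0171
gripper_force: 30.0
```

Gripped. I'll tilt to 0.45 rad at about 0.5 rad/s.

Request:
apply_moves([
  {"fingers": 12,"delta_pos": [0,2.5,-5],"angular": [0,0,0]},
  {"fingers": 12,"delta_pos": [0,5.2,-10.2],"angular": [0,0,0]},
  {"fingers": 12,"delta_pos": [0,8.2,-15.2],"angular": [0,0,0]},
  {"fingers": 12,"delta_pos": [0,11.4,-20],"angular": [0,0,0]},
  {"fingers": 12,"delta_pos": [0,15,-24.5],"angular": [0,0,0]},
  {"fingers": 12,"delta_pos": [0,18.6,-29],"angular": [0,0,0]},
  {"fingers": 12,"delta_pos": [0,22.5,-33],"angular": [0,0,0]},
  {"fingers": 12,"delta_pos": [0,26.6,-37.2],"angular": [0,0,0]},
  {"fingers": 12,"delta_pos": [0,26.6,-37.2],"angular": [0,0,0]},
])

```text
clock: 10.1
tool_pos: [0.5083, -0.0685, 0.2319]
orientation: [-179.8, -0.0, 163.9]
force: [-2.1, -7.6, 6.8]
opening: 0.0171
gripper_force: 30.0
```

Request:
apply_moves([
  {"fingers": 12,"delta_pos": [0,4.3,-3.8],"angular": [0,0,0]},
  {"fingers": 12,"delta_pos": [0,8.8,-7.4],"angular": [0,0,0]},
  {"fingers": 12,"delta_pos": [0,18.3,-13.9],"angular": [0,0,0]},
  {"fingers": 12,"delta_pos": [0,28.3,-19.4],"angular": [0,0,0]},
  {"fingers": 12,"delta_pos": [0,38.9,-23.9],"angular": [0,0,0]},
  {"fingers": 12,"delta_pos": [0,49.9,-27.2],"angular": [0,0,0]},
  {"fingers": 12,"delta_pos": [0,61.2,-29.5],"angular": [0,0,0]},
  {"fingers": 12,"delta_pos": [0,72.6,-30.7],"angular": [0,0,0]},
  {"fingers": 12,"delta_pos": [0,79,-30.8],"angular": [0,0,0]},
  {"fingers": 12,"delta_pos": [0,84.1,-30.7],"angular": [0,0,0]},
])

```text
clock: 11.1
tool_pos: [0.5312, 0.0122, 0.263]
orientation: [-179.7, -0.0, 163.9]
force: [-4.9, -8.2, 10.0]
opening: 0.0169
gripper_force: 30.0
```

Request:
apply_moves([
  {"fingers": 12,"delta_pos": [0,5.8,0.4],"angular": [0,0,0]},
  {"fingers": 12,"delta_pos": [0,11.5,1.2],"angular": [0,0,0]},
  {"fingers": 12,"delta_pos": [0,17.1,2.2],"angular": [0,0,0]},
  {"fingers": 12,"delta_pos": [0,22.7,3.5],"angular": [0,0,0]},
  {"fingers": 12,"delta_pos": [0,28.2,5],"angular": [0,0,0]},
  {"fingers": 12,"delta_pos": [0,33.7,6.8],"angular": [0,0,0]},
  {"fingers": 12,"delta_pos": [0,39,9],"angular": [0,0,0]},
  {"fingers": 12,"delta_pos": [0,44.3,11.3],"angular": [0,0,0]},
  {"fingers": 12,"delta_pos": [0,49.4,13.9],"angular": [0,0,0]},
  {"fingers": 12,"delta_pos": [0,54.4,16.8],"angular": [0,0,0]},
])

```text
clock: 12.1
tool_pos: [0.5465, 0.0644, 0.2453]
orientation: [-179.8, -0.0, 163.8]
force: [-2.6, -7.2, 7.0]
opening: 0.0169
gripper_force: 30.0
```

Request:
apply_moves([
  {"fingers": 12,"delta_pos": [0,4.8,3.2],"angular": [0,0,0]},
  {"fingers": 12,"delta_pos": [0,9.5,6.5],"angular": [0,0,0]},
  {"fingers": 12,"delta_pos": [0,14,10.1],"angular": [0,0,0]},
  {"fingers": 12,"delta_pos": [0,18.3,13.9],"angular": [0,0,0]},
  {"fingers": 12,"delta_pos": [0,22.4,18],"angular": [0,0,0]},
  {"fingers": 12,"delta_pos": [0,26.3,22.2],"angular": [0,0,0]},
  {"fingers": 12,"delta_pos": [0,30,26.6],"angular": [0,0,0]},
  {"fingers": 12,"delta_pos": [0,33.4,31.2],"angular": [0,0,0]},
  {"fingers": 12,"delta_pos": [0,36.6,36],"angular": [0,0,0]},
  {"fingers": 12,"delta_pos": [0,39.6,41],"angular": [0,0,0]},
])

```text
clock: 13.1
tool_pos: [0.5577, 0.1027, 0.2042]
orientation: [-179.8, -0.0, 163.9]
force: [-2.2, -5.5, 6.7]
opening: 0.0173
gripper_force: 30.0
```

Request:
apply_moves([
  {"fingers": 12,"delta_pos": [0,1.5,2.5],"angular": [0,0,0]},
  {"fingers": 12,"delta_pos": [0,2.8,5],"angular": [0,0,0]},
  {"fingers": 12,"delta_pos": [0,2.8,5],"angular": [0,0,0]},
  {"fingers": 12,"delta_pos": [0,2.8,5],"angular": [0,0,0]},
  {"fingers": 12,"delta_pos": [0,2.8,5],"angular": [0,0,0]},
  {"fingers": 12,"delta_pos": [0,2.8,5],"angular": [0,0,0]},
  {"fingers": 12,"delta_pos": [0,2.8,5],"angular": [0,0,0]},
  {"fingers": 12,"delta_pos": [0,2.8,5],"angular": [0,0,0]},
  {"fingers": 12,"delta_pos": [0,2.8,5],"angular": [0,0,0]},
  {"fingers": 12,"delta_pos": [0,2.8,5],"angular": [0,0,0]},
])

```text
clock: 14.1
tool_pos: [0.5585, 0.1055, 0.1988]
orientation: [-179.8, -0.0, 163.8]
force: [0.4, -5.0, 2.2]
opening: 0.0175
gripper_force: 30.0
```

```bash
python3 - <<'E'
from h import *
o=ctrl.get_obs();print(o["clock"],o["tool_pos"],o["force"])
a=ctrl.snapshot("top")[140:275,295:460,::-1];b=ctrl.snapshot("scene")[180:355,165:385,::-1]
a=cv2.resize(a,None,fx=3,fy=3,interpolation=2);b=cv2.resize(b,(a.shape[1]*0+300,240)) if 0 else cv2.resize(b,None,fx=405/175/1.5,fy=405/175/1.5,interpolation=2)
o=np.zeros((405,800,3),np.uint8);o[:405,:495]=a;o[:b.shape[0],495:495+b.shape[1]]=b[:, :305];cv2.imwrite("pics/c1.png",o)
E
```

```text
14.1 [0.55850336 0.10551162 0.19876358] [ 0.42375713 -5.0153688   2.17663777]
```

View pics/c1.png

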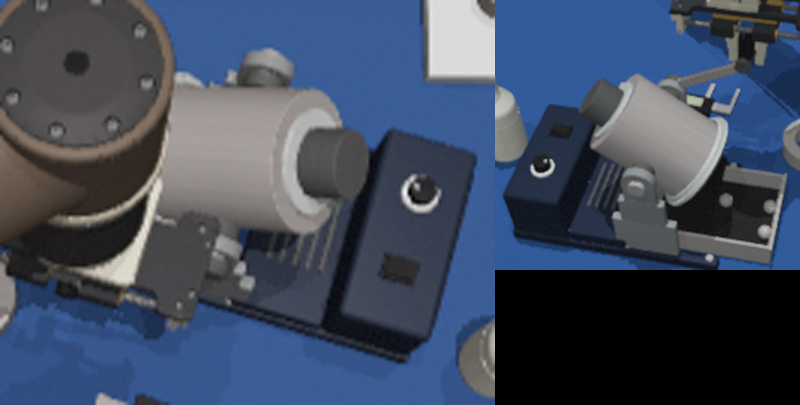

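The scene view shows all three balls in the tray, at (726,200), (770,207) and (765,232). I'll swing the pot back.

Request:
apply_moves([
  {"fingers": 12,"delta_pos": [0,0,0],"angular": [0,0,0]},
  {"fingers": 12,"delta_pos": [0,0,0],"angular": [0,0,0]},
  {"fingers": 12,"delta_pos": [0,-2.8,-5.1],"angular": [0,0,0]},
  {"fingers": 12,"delta_pos": [0,-8.9,-14.8],"angular": [0,0,0]},
  {"fingers": 12,"delta_pos": [0,-16,-23.8],"angular": [0,0,0]},
  {"fingers": 12,"delta_pos": [0,-24,-32.1],"angular": [0,0,0]},
  {"fingers": 12,"delta_pos": [0,-32.8,-39.5],"angular": [0,0,0]},
  {"fingers": 12,"delta_pos": [0,-42.3,-46],"angular": [0,0,0]},
  {"fingers": 12,"delta_pos": [0,-52.4,-51.5],"angular": [0,0,0]},
  {"fingers": 12,"delta_pos": [0,-63,-56],"angular": [0,0,0]},
])

```text
clock: 15.2
tool_pos: [0.5425, 0.0485, 0.2553]
orientation: [179.8, 0.1, 163.9]
force: [0.5, 9.5, 1.0]
opening: 0.0169
gripper_force: 30.0
```

Request:
apply_moves([
  {"fingers": 12,"delta_pos": [0,-11,-3.3],"angular": [0,0,0]},
  {"fingers": 12,"delta_pos": [0,-22.2,-5.6],"angular": [0,0,0]},
  {"fingers": 12,"delta_pos": [0,-33.7,-6.8],"angular": [0,0,0]},
  {"fingers": 12,"delta_pos": [0,-45.2,-6.8],"angular": [0,0,0]},
  {"fingers": 12,"delta_pos": [0,-56.6,-5.6],"angular": [0,0,0]},
  {"fingers": 12,"delta_pos": [0,-67.9,-3.3],"angular": [0,0,0]},
  {"fingers": 12,"delta_pos": [0,-78.9,0],"angular": [0,0,0]},
  {"fingers": 12,"delta_pos": [0,-89.5,4.5],"angular": [0,0,0]},
  {"fingers": 12,"delta_pos": [0,-99.5,10],"angular": [0,0,0]},
  {"fingers": 12,"delta_pos": [0,-109,16.5],"angular": [0,0,0]},
])

```text
clock: 16.2
tool_pos: [0.5123, -0.0569, 0.2393]
orientation: [179.8, 0.2, 163.9]
force: [0.1, 6.9, 2.9]
opening: 0.017
gripper_force: 30.0
```

Request:
apply_moves([
  {"fingers": 12,"delta_pos": [0,-8.8,7.4],"angular": [0,0,0]},
  {"fingers": 12,"delta_pos": [0,-16.8,15.7],"angular": [0,0,0]},
  {"fingers": 12,"delta_pos": [0,-24,24.7],"angular": [0,0,0]},
  {"fingers": 12,"delta_pos": [0,-30.2,34.4],"angular": [0,0,0]},
  {"fingers": 12,"delta_pos": [0,-33,39.5],"angular": [0,0,0]},
  {"fingers": 12,"delta_pos": [0,-35.4,44.6],"angular": [0,0,0]},
  {"fingers": 12,"delta_pos": [0,-35.4,45.6],"angular": [0,0,0]},
  {"fingers": 12,"delta_pos": [0,-35.4,45.6],"angular": [0,0,0]},
  {"fingers": 12,"delta_pos": [0,-35.4,45.6],"angular": [0,0,0]},
])

```text
clock: 17.1
tool_pos: [0.5021, -0.0915, 0.1932]
orientation: [179.9, 0.1, 163.9]
force: [1.1, 4.2, 4.4]
opening: 0.0172
gripper_force: 30.0
```

Request:
apply_moves([
  {"fingers": 12,"delta_pos": [0,-2,4],"angular": [0,0,0]},
  {"fingers": 12,"delta_pos": [0,-2,4],"angular": [0,0,0]},
  {"fingers": 12,"delta_pos": [0,-2,4],"angular": [0,0,0]},
  {"fingers": 12,"delta_pos": [0,0,0],"angular": [0,0,0]},
  {"fingers": 12,"delta_pos": [0,0,0],"angular": [0,0,0]},
])

```text
clock: 17.6
tool_pos: [0.5028, -0.0913, 0.1934]
orientation: [179.9, 0.2, 163.9]
force: [4.0, 4.4, 0.8]
opening: 0.0168
gripper_force: 30.0
```

Request:
apply_moves([
  {"fingers": 25,"delta_pos": [0,0,0],"angular": [0,0,0]},
  {"fingers": 40,"delta_pos": [0,0,0],"angular": [0,0,0]},
  {"fingers": 60,"delta_pos": [0,0,0],"angular": [0,0,0]},
  {"fingers": 70,"delta_pos": [0,0,0],"angular": [0,0,0]},
  {"fingers": 70,"delta_pos": [0,0,-20],"angular": [0,0,0]},
  {"fingers": 70,"delta_pos": [0,0,-60],"angular": [0,0,0]},
  {"fingers": 70,"delta_pos": [0,0,-100],"angular": [0,0,0]},
  {"fingers": 70,"delta_pos": [0,0,-140],"angular": [0,0,0]},
  {"fingers": 70,"delta_pos": [40,0,-160],"angular": [0,0,0]},
  {"fingers": 70,"delta_pos": [40,0,-160],"angular": [0,0,0]},
])

```text
clock: 18.6
tool_pos: [0.4616, -0.0809, 0.3566]
orientation: [179.9, 0.3, 163.9]
force: [0.4, -0.1, -0.0]
opening: 0.07
gripper_force: 0.0
```

```bash
python3 - <<'E'
from h import *
b=ctrl.snapshot("scene")[120:360,140:400,::-1]
cv2.imwrite("pics/c2.png",cv2.resize(b,None,fx=2.5,fy=2.5,interpolation=2));print(ctrl.get_obs()["force"])
E
```

```text
[-0.48187375  0.09150043  0.83842584]
```

View pics/c2.png

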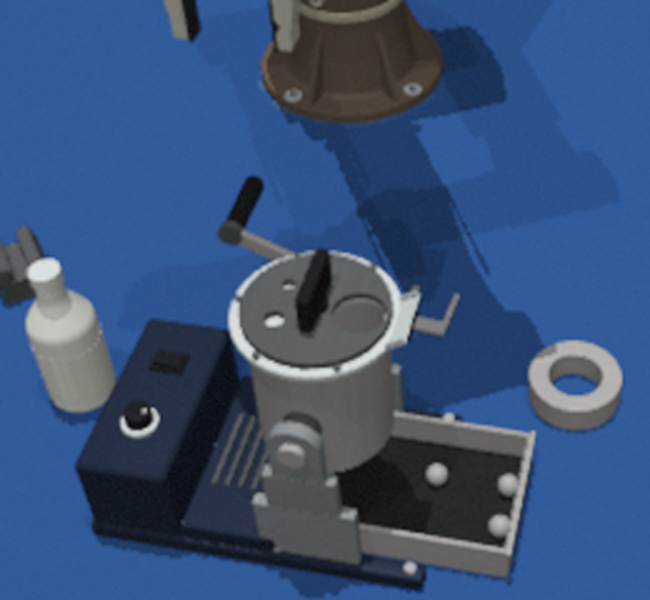

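The pot is upright, the hand is clear, and the three balls lie in the tray at (436,474), (508,485) and (500,525).

```bash
python3 -c "
from plant import ctrl
print(ctrl.close_job())"
```

```text
the job is handed in; nothing more can be done
None
```

I set the cap's largest hole over the outlet and tipped all three balls into the tray. The pot is back upright and the job is handed in at about 19 s on the clock; the hand-in call gave no verdict, and the last scene picture shows the result as intended.

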